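# Let the tension off a spring reel

### The arm

A 6-joint arm with a two-finger parallel gripper is mounted at the origin on the work surface; the furniture and walls round the work are solid. World frame = base frame: x ahead of the robot, y to its left, z up, the work surface at z = 0. Lengths are in m, angles in rad, forces in N, time in s.
With the tool pointing down it reaches from about 0.275 to 0.725 m from the base axis. Payload 5.6 kg.
Tool frame: the origin (TCP) lies at the very end of the fingers, on their centre line; the grasp point (between the pads) lies 19 mm behind it; z points along the fingers, y is the line along which they close (so a half turn about z gives the same grasp; the last joint's range is limited). The gripper opens to 85 mm and grips with 20 to 120 N. Pads are 22 mm wide; open, the fingers measure 114 mm over their backs; the gripper's body (76 mm by 85 mm) begins 54 mm behind the grasp point. The pads swing forward as they close: fully open they stand 13 mm farther back than shut.
Start: joints at [1.621, 0.255, 0.108, 0, -1.424, -0.285], TCP at [0.128, 0.535, 0.191] pointing down, gripper open.
Joint ranges: [-2.95, 2.95], [-1.21, 1.97], [-1.09, 1.5], [-2.87, 1.71], [-2.94, -0.07], [-3.05, 3.05]. Speed limits (rad/s): [2.57, 2.57, 3.14, 3.14, 3.14, 3.14].

### API

Orientations are given as a unit quaternion [w, x, y, z].
In Python, from cell import ctrl gives the robot as it stands.
- The arm moves only by the tool move_arm, never from a script. Its argument "plan" is a list of rows, each an object of numbers: "dx", "dy", "dz": the shift along the world's x, y, z in m; "wx", "wy", "wz": the turn, a rotation vector about the world's x, y, z in rad; "grip": the closure, from -1 (fully open) to 1 (shut). In form: [{"dx": .., "dy": .., "dz": .., "wx": .., "wy": .., "wz": .., "grip": ..}, ...]. A call has 1 to 20 rows; each row is the pose to reach, as a shift and turn from the pose commanded when the call began; what a row does not reach only later rows make up. A row lasts 1/8 s, in which the tool goes at most 62.5 mm and 10.7 degrees, less where a joint would pass 70% of its speed; a pose out of reach is approached as far as the arm can. A call with a gripper value outside its range is refused whole. The fingers move at their own pace and stop on an object; the grip force is fixed at half the most. Time passes only in rows, so rows that repeat a pose let the fingers close. It gives the time, the measured TCP pose, the force, the opening and the grip force at its end, in the units of the state.
- ctrl.get_state(): the state, without advancing time (a new reading comes with each control period).
- ctrl.grab_frame(name): name is "side" or "top"; returns the picture (384x512x3 uint8, blue, green, red); there is no depth.
- ctrl.calibration(name): a dict with "intrinsics" (3x3 intrinsics, pixels), "view" (4x4, takes a point from world to camera coordinates). Camera axes: x right, y down, z forward; pixel columns grow to the right and rows downward; lengths in m; the calibration is good to about 2 mm. A picture is of the moment at which its call begins. calibration takes no time and is no camera call.
- ctrl.sign_off(): hands the job in; it is judged then, once.
The state is a dict: "time_s": time; "joint_pos": joint angles; "qvel": joint speeds; "effort": joint torques, N m; "tcp_pos": TCP position; "orientation": TCP orientation; "wrist_force": force on the tool from outside, world axes, zero at the start; "ft_torque": the same for the moment, N m; "opening": opening from 0.0 (shut) to 1.0 (fully open); "gripper_force": force on a finger pad.
Only numpy, scipy, OpenCV 4.12 (cv2) and the standard library are available. Lean on these libraries where they do the work, as an engineer would, in place of code of your own. Each camera call takes 0.05 s, during which the arm holds its last target. There are 200 camera calls.

### The job

Two wound spring reels stand on the bench, each held by a ratchet pawl. Let the tension off the one with the wide drum: lift its pawl clear of the toothed wheel and hold it up while the spring turns the drum all the way back to its stop, then let the pawl drop back into the teeth. Leave the reel with the narrow drum wound.

Things in the scene. Friction and masses are not known exactly. Their poses are not given: they have to be found in the camera images.
- wide_grip (a point): Centre of the hand grip of the wide reel's pawl: a black barrel, 18 mm across, 26 mm long, lying crosswise at the free end of a steel lever 9 mm wide, 105 mm above the bench, only open bench below. Axes: y along the barrel (pinch its flat ends), x along the lever to the pawl's hinge, z up. The hinge, parallel to y, lies 116 mm along +x and 6 mm along -z of this point.
- wide_pawl (a joint): Angle of the wide reel's pawl, rad: 0 = down in the teeth, growing as the grip is raised, at most 0.9. Above 0.2 it is clear of the teeth; 0.4 (grip 45 mm up) is a good lift. It weighs about 80 g, lifts freely and falls down again by itself.
- wide_drum (a joint): Drum of the wide reel: 55 mm long, grey base 130 x 99 mm fixed to the bench, 84 mm toothed wheel with 10 teeth under the lever, small crank at the other end. Angle, rad: 1.8 to 2.5 = wound, 0 = back at its stop. With the pawl clear its spring turns it back by itself, about 1 rad/s (1.5 to 3 s in all); a pawl dropped too early catches the next tooth.
- narrow_drum (a joint): Drum of the other reel, which is built alike with a lever and grip of its own, but its drum is only 18 mm long and its base 62 mm wide. Angle, rad: about 2.5 = wound, and it must stay so.
Not all that is in view belongs to the job. What is shaped like the part that bears wide_grip but blue or red is not meant.

How it is judged:
On the way, in this order (a step that is already met when the one before it is completed fails the run):
1. the wide reel's pawl is lifted clear of its toothed wheel (value of joint wide_pawl above 0.24 rad), for 0.2 s.
2. the wide drum has run back to its stop (value of joint wide_drum below 0.12 rad), for 0.2 s.
At the end, for the whole second after the job is handed in: The wide drum stands at its stop (within 0.12 rad), its pawl is down in the teeth (within 0.1 rad), and the narrow drum is still wound (above 2.2 rad) (value of joint wide_drum below 0.12 rad and value of joint wide_pawl below 0.1 rad and value of joint narrow_drum above 2.2 rad); the robot touches nothing.
It fails at once if the narrow drum was let back (value of joint narrow_drum below 2.2 rad).
It also fails if it takes over 38 s, if anything falls off the work surface, if the arm or the gripper's body presses on something with over 40 N, if the wrist force passes 120 N, or if a joint passes its speed limit or range.

## Working session

There is one attempt and no reset: what is moved stays moved. The work goes in short steps, Python scripts to look and compute and a tool call to move; the robot and the scene stay as the last step left them, time stands still between calls to the robot, and variables do not carry over. Pictures are saved under pics/ and viewed, at most 10 in all, crops included, and the job is handed in when it is done.

Besides the shell and the picture viewer there is one more tool, called by a JSON object that holds its "name" and its "arguments". move_arm: Moves the arm, as the interface text tells. Its arguments: {"type":"object","properties":{"plan":{"type":"array","items":{"type":"object","properties":{"dx":{"type":"number"},"dy":{"type":"number"},"dz":{"type":"number"},"wx":{"type":"number"},"wy":{"type":"number"},"wz":{"type":"number"},"grip":{"type":"number"}}}}},"required":["plan"]}

```bash
mkdir -p pics
python3 - <<'E'
from cell import ctrl
import cv2
for n in("side","top"):
    cv2.imwrite(f"pics/{n}0.png",ctrl.grab_frame(n)); c=ctrl.calibration(n); print(n,c["intrinsics"],c["view"])
s=ctrl.get_state();print(s["time_s"],s["tcp_pos"],s["orientation"],s["opening"])
E
```

```text
side [[420.1866991    0.         255.12135043]
 [  0.         420.1866991  193.68952948]
 [  0.           0.           1.        ]] [[-9.98936817e-01 -4.60884748e-02  1.04349608e-03  4.99939580e-01]
 [-2.97221113e-02  6.26574039e-01 -7.78794947e-01  1.12543850e-01]
 [ 3.52396437e-02 -7.77997960e-01 -6.27277723e-01  1.47961156e+00]
 [ 0.00000000e+00  0.00000000e+00  0.00000000e+00  1.00000000e+00]]
top [[441.24714325   0.         260.13172556]
 [  0.         441.24714325 195.37055145]
 [  0.           0.           1.        ]] [[-0.00844464 -0.99993545  0.00760109 -0.05378083]
 [-0.98301055  0.00690743 -0.18341907  0.5321581 ]
 [ 0.18335473 -0.00902085 -0.98300543  1.48797391]
 [ 0.          0.          0.          1.        ]]
0.1 [0.12780146 0.53441878 0.19049417] [ 8.49387689e-04  9.93112796e-01 -1.17159074e-01 -5.94762053e-05] 0.998797643366949
```

View pics/side0.png

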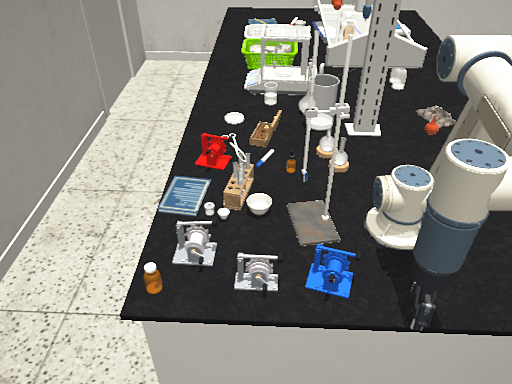

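View pics/top0.png

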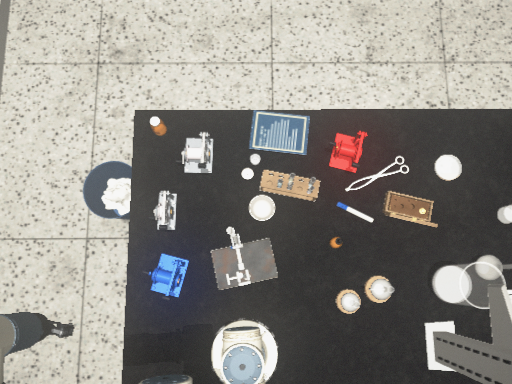

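The top view shows two grey reels: the wide one at about (198,155) and the narrow one at about (166,210). The blue and red ones are decoys. I'll enlarge both views.

Run:
```python
import cv2,numpy as np
t=cv2.imread("pics/top0.png")[115:240,140:230]; s=cv2.imread("pics/side0.png")[210:300,160:290]
cv2.imwrite("pics/tc.png",cv2.resize(t,None,fx=4.8,fy=4.8,interpolation=cv2.INTER_CUBIC))
cv2.imwrite("pics/sc.png",cv2.resize(s,None,fx=6,fy=6,interpolation=cv2.INTER_CUBIC))
```

```text
(no output)
```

View pics/tc.png

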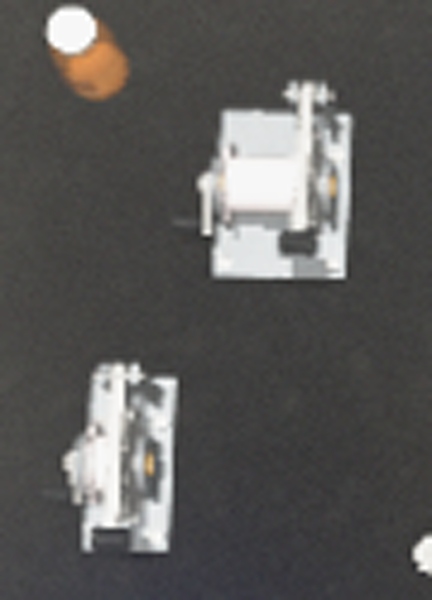

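View pics/sc.png

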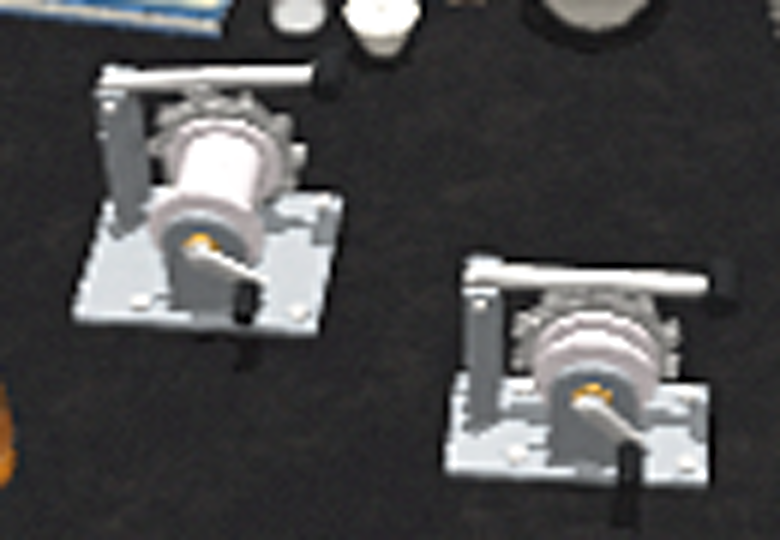

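Top crop: the wide reel's grip is at pixel (202,165.6) and its hinge at (204.4,134.8). In the side view the grip is at (215,222.5) and the hinge at (178.7,223).

```bash
cat > h.py <<'E'
from cell import ctrl
import numpy as np
def P(n):
    c=ctrl.calibration(n);return np.array(c["intrinsics"])@np.array(c["view"])[:3]
def proj(n,X):
    p=P(n)@np.append(X,1);return p[:2]/p[2]
def onz(n,uv,z):
    M=P(n);A=np.array([uv[0]*M[2]-M[0],uv[1]*M[2]-M[1]])
    return np.linalg.solve(A[:,:2],-A[:,2]*z-A[:,3])
def tri(a,b):
    A=[]
    for n,uv in(("top",a),("side",b)):
        M=P(n);A+=[uv[0]*M[2]-M[0],uv[1]*M[2]-M[1]]
    A=np.array(A);return np.linalg.lstsq(A[:,:3],-A[:,3],rcond=None)[0]
E
python3 - <<'E'
from h import *
print("grip",tri((202.1,165.6),(215,222.5)),onz("top",(202.1,165.6),.105),onz("side",(215,222.5),.105))
print("hinge",tri((204.4,134.8),(178.7,223)),onz("top",(204.4,134.8),.1))
# base corners (crop px): left-top,right-top,right-bottom,left-bottom
for u,v in((222,110),(352,115),(346,277),(212,277)): print(onz("top",(140+u/4.8,115+v/4.8),.01))
s=ctrl.get_state();from scipy.spatial.transform import Rotation as R
q=s["orientation"];print(R.from_quat([*q[1:],q[0]]).as_matrix())
E
```

```text
grip [0.62177601 0.13751408 0.11539995] [0.62556852 0.13878404] [0.62254065 0.12673861]
hinge [0.73668425 0.13284246 0.10296305] [0.73637831 0.13319389]
[0.75484113 0.21028894]
[0.7502747  0.11122136]
[0.6234402  0.11433148]
[0.62410574 0.21488279]
[[ 9.72547496e-01 -2.32704250e-01 -3.17160111e-04]
 [-2.32704452e-01 -9.72546060e-01 -1.67313921e-03]
 [ 8.08937885e-05  1.70101192e-03 -9.99998550e-01]]
```

Run:
```python
from h import *
import cv2
b=onz("side",(326,218),.015);print("rod base",b, proj("top",[*b,.015]))
for z in(.2,.3,.4,.5,.6,.7,.8): print(z,proj("side",[*b,z]).round(),proj("top",[*b,z]).round())
for n in("narrow grip",(112,535)),("narrow hinge",(120,375)): print(n[0],onz("top",(140+n[1][0]/4.8,115+n[1][1]/4.8),.1))
for p in ((212,262),(270,238),(277,285),(216,288)): print("plate",onz("top",p,.01))
t=cv2.imread("pics/top0.png")[200:384,190:310]; s=cv2.imread("pics/side0.png")[0:270,270:470]
t=cv2.resize(t,None,fx=3.2,fy=3.2);s=cv2.resize(s,None,fx=2.18,fy=2.18)
h=588;c=np.zeros((h+1,t.shape[1]+s.shape[1],3),np.uint8);c[:t.shape[0],:t.shape[1]]=t;c[:s.shape[0],t.shape[1]:]=s[:h+1]
cv2.imwrite("pics/rod.png",c)
```

```text
rod base [ 0.2497393  -0.01171766] [247.3343299  277.81203895]
0.2 [332. 176.] [246. 278.]
0.3 [336. 150.] [245. 278.]
0.4 [340. 122.] [244. 278.]
0.5 [344.  90.] [243. 278.]
0.6 [349.  55.] [242. 278.]
0.7 [355.  16.] [240. 278.]
0.8 [361. -28.] [238. 278.]
narrow grip [0.4196124  0.26466631]
narrow hinge [0.53222941 0.26264033]
plate [0.30477755 0.11095271]
plate [ 0.3865256  -0.09163625]
plate [ 0.22453036 -0.11372869]
plate [0.21621994 0.0961917 ]
```

View pics/rod.png

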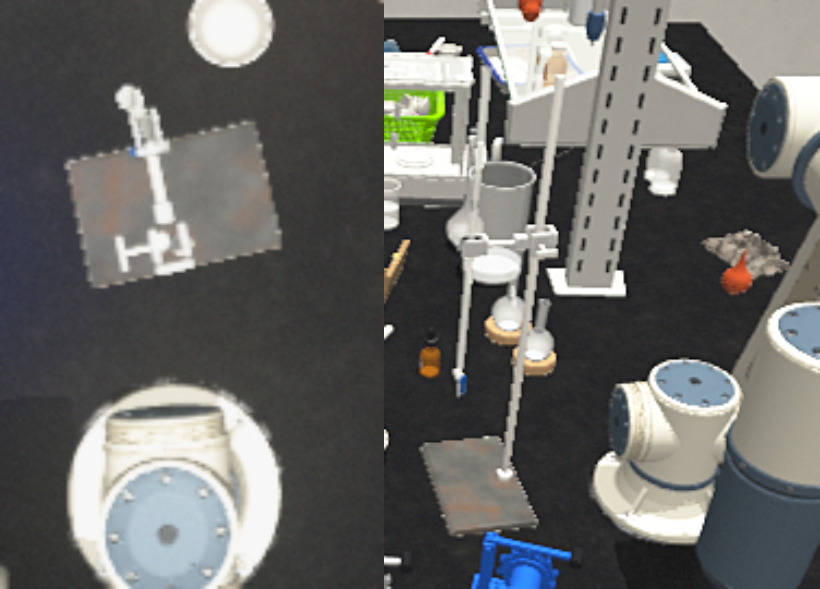

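The clamp stand stands in front of the robot, with its rod base at about (0.25,-0.01), rising to about z=0.65. A burette hangs from the clamp near the arm's path, so I'll locate that next.

Run:
```python
from h import *
print("tip",tri((232.2,247.5),(304.4,179)));print("clampjaw",tri((236,246),(311.5,111)))
for x in(.29,.32,.35):
  for y in (0,.03,.06): print(x,y,[ (z,proj("side",[x,y,z]).round().tolist(),proj("top",[x,y,z]).round().tolist()) for z in(.25,.45,.65)])
print("rod top z~", tri((240,278),(350,36)))
# arm landmarks: shoulder/elbow cap in side view, candidate heights
s=ctrl.get_state()
for r in(0,.1,.55):
  for z in (.3,.5,.7,.9): print("arm r",r,z,proj("side",[r*np.cos(1.336),r*np.sin(1.336),z]).round())
```

```text
tip [0.34158921 0.02959302 0.21490935]
clampjaw [0.33337087 0.007151   0.44189623]
0.29 0 [(0.25, [321.0, 165.0], [242.0, 264.0]), (0.45, [328.0, 108.0], [239.0, 261.0]), (0.65, [337.0, 37.0], [235.0, 258.0])]
0.29 0.03 [(0.25, [322.0, 171.0], [231.0, 264.0]), (0.45, [329.0, 113.0], [227.0, 262.0]), (0.65, [338.0, 41.0], [220.0, 258.0])]
0.29 0.06 [(0.25, [323.0, 176.0], [221.0, 264.0]), (0.45, [330.0, 118.0], [215.0, 262.0]), (0.65, [340.0, 46.0], [206.0, 258.0])]
0.32 0 [(0.25, [312.0, 165.0], [242.0, 254.0]), (0.45, [318.0, 108.0], [239.0, 249.0]), (0.65, [325.0, 37.0], [235.0, 243.0])]
0.32 0.03 [(0.25, [313.0, 170.0], [231.0, 254.0]), (0.45, [319.0, 113.0], [227.0, 249.0]), (0.65, [326.0, 41.0], [220.0, 243.0])]
0.32 0.06 [(0.25, [313.0, 176.0], [221.0, 254.0]), (0.45, [319.0, 118.0], [215.0, 250.0]), (0.65, [327.0, 45.0], [206.0, 243.0])]
0.35 0 [(0.25, [303.0, 165.0], [242.0, 243.0]), (0.45, [307.0, 107.0], [239.0, 237.0]), (0.65, [314.0, 37.0], [235.0, 229.0])]
0.35 0.03 [(0.25, [303.0, 170.0], [231.0, 243.0]), (0.45, [308.0, 112.0], [227.0, 237.0]), (0.65, [314.0, 41.0], [221.0, 229.0])]
0.35 0.06 [(0.25, [303.0, 176.0], [221.0, 244.0]), (0.45, [309.0, 118.0], [215.0, 238.0]), (0.65, [315.0, 45.0], [206.0, 229.0])]
rod top z~ [ 0.25234487 -0.01061596  0.65043898]
arm r 0 0.3 [418. 154.]
arm r 0 0.5 [435.  94.]
arm r 0 0.7 [457.  19.]
arm r 0 0.9 [485. -76.]
arm r 0.1 0.3 [418. 173.]
arm r 0.1 0.5 [437. 110.]
arm r 0.1 0.7 [461.  32.]
arm r 0.1 0.9 [492. -70.]
arm r 0.55 0.3 [421. 294.]
arm r 0.55 0.5 [449. 224.]
arm r 0.55 0.7 [488. 126.]
arm r 0.55 0.9 [546. -21.]
```

{"name": "move_arm", "arguments": {"plan": [{"dz":0.06},{"dz":0.12},{"dz":0.12}]}}

```text
validation failed for argument at $.pl...
```

Run:
```python
from cell import ctrl
s=ctrl.get_state();print(s["time_s"],s["tcp_pos"].tolist() if hasattr(s["tcp_pos"],"tolist") else s["tcp_pos"],s["joint_pos"],s["wrist_force"])
```

```text
0.1 [0.12780146266719256, 0.5344187781320394, 0.1904941696875753] [ 1.62058317e+00  2.55676475e-01  1.07131852e-01 -4.04387824e-04
 -1.42390700e+00 -2.84584944e-01] [ 0.85300197 -0.28992603 -0.46972424]
```

{"name": "move_arm", "arguments": {"plan": [{"dx":0,"dy":0,"dz":0.06,"wx":0,"wy":0,"wz":0,"grip":-1},{"dx":0,"dy":0,"dz":0.12,"wx":0,"wy":0,"wz":0.1,"grip":-1},{"dx":0,"dy":0,"dz":0.12,"wx":0,"wy":0,"wz":0.2,"grip":-0.3}]}}

```text
time_s: 0.48
tcp_pos: [0.1286, 0.5367, 0.3165]
orientation: [-0.005, 1.0, -0.016, 0.001]
wrist_force: [-0.8, -0.5, -1.1]
opening: 0.814
gripper_force: 0.0
```

Run:
```python
from cell import ctrl
s=ctrl.get_state();print(s["time_s"],s["tcp_pos"],s["joint_pos"],s["opening"])
```

```text
0.475 [0.12858487 0.53674524 0.31650294] [ 1.62053664  0.25345721  0.41899832  0.00179487 -1.72677129 -0.0813326 ] 0.8142214239310849
```

Run:
```python
from cell import ctrl
import cv2,numpy as np
a=ctrl.grab_frame("side")[:330,256:];b=ctrl.grab_frame("top")[54:,:300]
c=np.zeros((330,556,3),np.uint8);c[:,:256]=a;c[:,256:]=b
cv2.imwrite("pics/arm1.png",cv2.resize(c,None,fx=1.43,fy=1.43))
```

```text
(no output)
```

View pics/arm1.png

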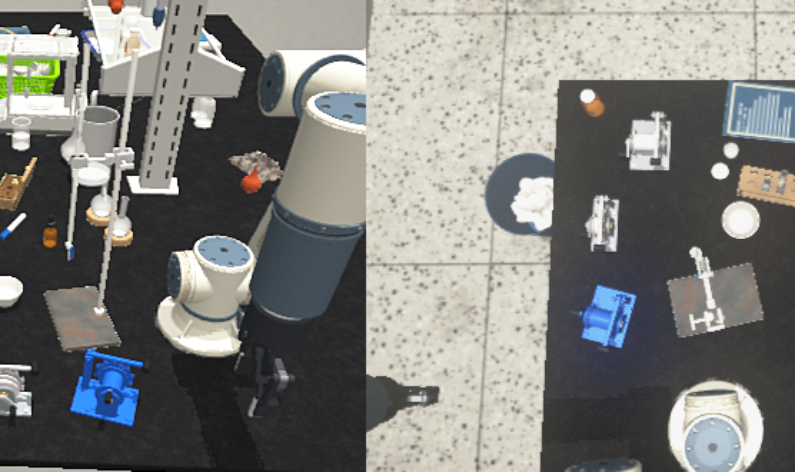

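Run:
```python
from h import *
j=1.6206;f=np.array([np.cos(j),np.sin(j)]);r=np.array([np.sin(j),-np.cos(j)])
for v in(-.1,0,.08,.154):
  for u in(0,.12,.3,.527):
    for z in(.3,.65,.75):
      p=[*(u*f+v*r),z];print(v,u,z,proj("top",p).round(),proj("side",p).round())
```

```text
-0.1 0 0.3 [243. 411.] [450. 154.]
-0.1 0 0.65 [237. 467.] [490.  39.]
-0.1 0 0.75 [235. 492.] [505.  -3.]
-0.1 0.12 0.3 [198. 414.] [466. 178.]
-0.1 0.12 0.65 [173. 471.] [513.  57.]
-0.1 0.12 0.75 [162. 497.] [531.  12.]
-0.1 0.3 0.3 [130. 419.] [494. 220.]
-0.1 0.3 0.65 [ 77. 478.] [557.  91.]
-0.1 0.3 0.75 [ 53. 505.] [581.  40.]
-0.1 0.527 0.3 [ 44. 424.] [542. 293.]
-0.1 0.527 0.65 [-46. 486.] [638. 154.]
-0.1 0.527 0.75 [-87. 514.] [678.  95.]
0 0 0.3 [241. 372.] [418. 154.]
0 0 0.65 [235. 410.] [451.  39.]
0 0 0.75 [232. 427.] [464.  -3.]
0 0.12 0.3 [197. 375.] [431. 178.]
0 0.12 0.65 [172. 414.] [470.  57.]
0 0.12 0.75 [161. 432.] [485.  12.]
0 0.3 0.3 [130. 379.] [454. 220.]
0 0.3 0.65 [ 78. 420.] [507.  91.]
0 0.3 0.75 [ 54. 439.] [527.  40.]
0 0.527 0.3 [ 45. 384.] [495. 294.]
0 0.527 0.65 [-42. 428.] [574. 154.]
0 0.527 0.75 [-82. 448.] [608.  95.]
0.08 0 0.3 [240. 341.] [392. 154.]
0.08 0 0.65 [233. 366.] [420.  39.]
0.08 0 0.75 [230. 378.] [430.  -3.]
0.08 0.12 0.3 [196. 344.] [403. 178.]
0.08 0.12 0.65 [171. 370.] [436.  57.]
0.08 0.12 0.75 [160. 382.] [448.  12.]
0.08 0.3 0.3 [130. 348.] [423. 220.]
0.08 0.3 0.65 [ 79. 376.] [467.  91.]
0.08 0.3 0.75 [ 56. 389.] [484.  40.]
0.08 0.527 0.3 [ 46. 353.] [457. 294.]
0.08 0.527 0.65 [-39. 383.] [524. 154.]
0.08 0.527 0.75 [-78. 397.] [552.  95.]
0.154 0 0.3 [238. 313.] [368. 154.]
0.154 0 0.65 [231. 327.] [391.  39.]
0.154 0 0.75 [228. 333.] [400.  -3.]
0.154 0.12 0.3 [195. 316.] [377. 178.]
0.154 0.12 0.65 [171. 331.] [404.  57.]
0.154 0.12 0.75 [160. 337.] [415.  12.]
0.154 0.3 0.3 [129. 320.] [393. 220.]
0.154 0.3 0.65 [ 79. 336.] [430.  91.]
0.154 0.3 0.75 [ 57. 344.] [444.  40.]
0.154 0.527 0.3 [ 47. 325.] [421. 294.]
0.154 0.527 0.65 [-37. 343.] [477. 154.]
0.154 0.527 0.75 [-74. 352.] [500.  95.]
```

Projecting the candidate positions puts the forearm in the j1 plane, with the tool offset 0.154 m to its right. At the target (j1≈0.46) the arm therefore clears the stand by more than 0.1 m. Next is a hover above the wide grip.

{"name": "move_arm", "arguments": {"plan": [{"dx":0.05,"dy":-0.04,"dz":0,"wx":0,"wy":0,"wz":0,"grip":-0.3},{"dx":0.1,"dy":-0.08,"dz":0,"wx":0,"wy":0,"wz":0,"grip":-0.3},{"dx":0.145,"dy":-0.12,"dz":0,"wx":0,"wy":0,"wz":0,"grip":-0.3},{"dx":0.19,"dy":-0.155,"dz":0,"wx":0,"wy":0,"wz":0,"grip":-0.3},{"dx":0.235,"dy":-0.195,"dz":0,"wx":0,"wy":-0.05,"wz":0,"grip":-0.3},{"dx":0.28,"dy":-0.23,"dz":0,"wx":0,"wy":-0.1,"wz":0,"grip":-0.3},{"dx":0.325,"dy":-0.27,"dz":0,"wx":0,"wy":-0.15,"wz":0,"grip":-0.3},{"dx":0.37,"dy":-0.305,"dz":0,"wx":0,"wy":-0.2,"wz":0,"grip":-0.3},{"dx":0.415,"dy":-0.345,"dz":0,"wx":0,"wy":-0.2,"wz":0,"grip":-0.3},{"dx":0.45,"dy":-0.375,"dz":0,"wx":0,"wy":-0.2,"wz":0,"grip":-0.3},{"dx":0.475,"dy":-0.398,"dz":-0.03,"wx":0,"wy":-0.2,"wz":0,"grip":-0.3},{"dx":0.482,"dy":-0.4,"dz":-0.08,"wx":0,"wy":-0.2,"wz":0,"grip":-0.3},{"dx":0.482,"dy":-0.4,"dz":-0.13,"wx":0,"wy":-0.2,"wz":0,"grip":-0.3},{"dx":0.482,"dy":-0.4,"dz":-0.13,"wx":0,"wy":-0.2,"wz":0,"grip":-0.3},{"dx":0.482,"dy":-0.4,"dz":-0.13,"wx":0,"wy":-0.2,"wz":0,"grip":-0.3}]}}

```text
time_s: 2.45
tcp_pos: [0.6111, 0.1352, 0.1836]
orientation: [-0.002, 0.995, -0.017, 0.101]
wrist_force: [0.1, 0.2, 0.7]
opening: 0.652
gripper_force: 0.0
```

Run:
```python
from h import *
import cv2
from scipy.spatial.transform import Rotation as R
a=ctrl.grab_frame("side");b=ctrl.grab_frame("top")
a=cv2.resize(a[150:290,150:310],None,fx=2.5,fy=3.5*2.5/3.5);b=cv2.resize(b[100:240,140:300],None,fx=2.5,fy=2.5)
cv2.imwrite("pics/hov.png",np.hstack([a,b]))
s=ctrl.get_state();q=s["orientation"];print(s["time_s"],s["tcp_pos"],s["joint_pos"],s["opening"],s["wrist_force"]);print(R.from_quat([*q[1:],q[0]]).as_matrix().round(3))
```

```text
2.55 [0.61153154 0.13572912 0.18455204] [ 0.53401057  0.25316866  0.02482582  0.11107326 -1.1668018   0.96715979] 0.6495962859457183 [ 0.19266207  0.78302751 -0.02842265]
[[ 0.979 -0.034  0.203]
 [-0.035 -0.999  0.002]
 [ 0.203 -0.009 -0.979]]
```

View pics/hov.png

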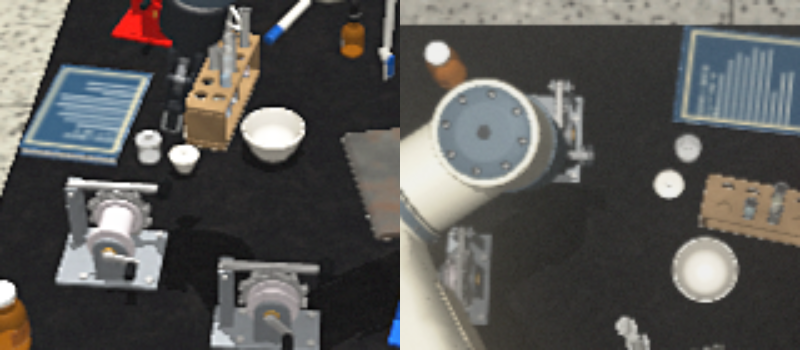

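The side crop shows the open gripper at (175,70–130) above the wide reel, with no contact. I'll descend over the grip and close.

{"name": "move_arm", "arguments": {"plan": [{"dx":0.005,"dy":0.0015,"dz":-0.03,"wx":0,"wy":0,"wz":0,"grip":-0.3},{"dx":0.01,"dy":0.0015,"dz":-0.06,"wx":0,"wy":0,"wz":0,"grip":-0.3},{"dx":0.014,"dy":0.0015,"dz":-0.085,"wx":0,"wy":0,"wz":0,"grip":-0.3},{"dx":0.0155,"dy":0.0015,"dz":-0.098,"wx":0,"wy":0,"wz":0,"grip":-0.3},{"dx":0.0155,"dy":0.0015,"dz":-0.098,"wx":0,"wy":0,"wz":0,"grip":-0.3},{"dx":0.0155,"dy":0.0015,"dz":-0.098,"wx":0,"wy":0,"wz":0,"grip":-0.3}]}}

```text
time_s: 3.3
tcp_pos: [0.6264, 0.1369, 0.0852]
orientation: [-0.002, 0.995, -0.017, 0.101]
wrist_force: [0.7, 0.5, -0.6]
opening: 0.65
gripper_force: 0.0
```

{"name": "move_arm", "arguments": {"plan": [{"dx":0,"dy":0,"dz":0,"wx":0,"wy":0,"wz":0,"grip":1},{"dx":0,"dy":0,"dz":0,"wx":0,"wy":0,"wz":0,"grip":1},{"dx":0,"dy":0,"dz":0,"wx":0,"wy":0,"wz":0,"grip":1},{"dx":0,"dy":0,"dz":0,"wx":0,"wy":0,"wz":0,"grip":1},{"dx":0,"dy":0,"dz":0,"wx":0,"wy":0,"wz":0,"grip":1},{"dx":0,"dy":0,"dz":0,"wx":0,"wy":0,"wz":0,"grip":1}]}}

```text
time_s: 4.05
tcp_pos: [0.6254, 0.1364, 0.0832]
orientation: [-0.002, 0.995, -0.017, 0.1]
wrist_force: [-0.0, -0.1, 0.6]
opening: -0.002
gripper_force: 0.0
```

It shut on nothing, so I'll look.

Run:
```python
from h import *
import cv2
a=ctrl.grab_frame("side");b=ctrl.grab_frame("top")
a=a[170:270,150:260];b=b[110:200,180:250]
a=cv2.resize(a,None,fx=4.5,fy=4.5,interpolation=cv2.INTER_CUBIC);b=cv2.resize(b,None,fx=4.3,fy=5,interpolation=cv2.INTER_CUBIC)
a=cv2.convertScaleAbs(a,alpha=1.6,beta=20);b=cv2.convertScaleAbs(b,alpha=1.6,beta=20)
cv2.imwrite("pics/miss.png",np.hstack([a,b]))
s=ctrl.get_state();print(s["tcp_pos"],proj("side",s["tcp_pos"]),proj("side",[.623,.137,.105]),proj("top",[.623,.137,.105]))
```

```text
[0.62538894 0.13638105 0.08320653] [214.15115221 229.53771778] [214.46492363 224.70101165] [202.61432227 166.33117306]
```

View pics/miss.png

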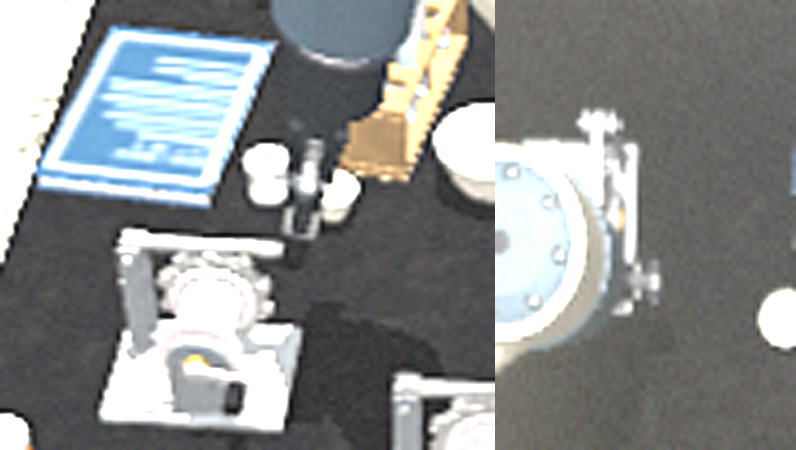

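The wide pawl and crank haven't moved, and the fingers shut right behind the barrel in the view. I'll check the pixel values numerically.

Run:
```python
from h import *
import cv2
a=cv2.cvtColor(ctrl.grab_frame("side"),6);o=cv2.cvtColor(cv2.imread("pics/side0.png"),6)
b=cv2.cvtColor(ctrl.grab_frame("top"),6);ot=cv2.cvtColor(cv2.imread("pics/top0.png"),6)
print("side now | before, cols 206-227")
for r in range(198,240): print(r," ".join("%3d"%x for x in a[r,206:228])," | "," ".join("%3d"%x for x in o[r,206:228]))
print("top now|before cols 196-222")
for r in range(156,176): print(r," ".join("%3d"%x for x in b[r,196:222])," | "," ".join("%3d"%x for x in ot[r,196:222]))
```

```text
side now | before, cols 206-227
198  35  34  36  34  37  35  33  36  43  52  51  40  29  32  36  37  39  32  34  37  35  65  |   41  42  43  42  39  37  39  37  41  42  43  38  42  39  42  46  38  77 115 110 107 105
199  39  39  41  36  36  35  36  35  38  38  38  38  35  36  31  36  36  32  41  54  48  71  |   41  44  44  41  39  40  37  41  40  42  43  43  39  41  41  41  37  57  96 108 107 106
200  35  34  33  32  31  32  34  35  31  33  36  38  42  37  27  29  34  36  41  54  52  70  |   37  39  40  35  37  38  39  40  39  41  42  44  45  45  43  41  34 112 153 105 107 106
201  25  17   7   6  10  13  19  25  33  33  37  41  76 115 108  77  32  32  31  35  32  63  |   29  21  13   8  11  15  23  30  37  38  41  43  43  43  43  42  30 116 161 101 104 107
202  61 183 255 255 255 139 133  33  24  29  35  39  59  85  91  77  36  33  30  32  62  95  |   68 208 255 255 255 157 149  36  28  36  40  40  41  41  43  39  27 109 154 100 102 106
203 208 243 255 255 253 224 217 174  12  28  30  37  81 112  99  69  34  33  31  25  63  99  |  233 255 255 255 255 244 240 191   9  28  41  42  40 
[... 10307 characters left out ...]
 228 229 203  65  64  66  67  62  64  63  65  67  62
173 101 104 101 100 100  89  66  62  61  61  55  53  58  54  57  52  52  43  48  47  53  49  52  48  50  47  |   70  61  64  64  60  66  63  62  62  62  67  67  65  69  67  69  68  66  65  64  65  63  60  67  66  63
174 102 102 100  99  90  74  61  62  60  58  53  47  50  48  48  50  47  47  50  45  44  46  45  47  45  47  |   64  69  65  64  61  62  60  60  60  57  57  56  62  66  69  63  68  68  67  67  63  66  66  67  67  65
175 100 101  98  88  71  62  63  58  58  53  50  46  51  44  50  46  48  49  47  48  44  46  46  46  46  46  |   65  66  63  66  68  68  62  63  64  67  63  68  64  64  67  68  68  64  68  65  65  65  64  69  66  65
```

Run:
```python
from h import *
import cv2
a=ctrl.grab_frame("side");o=cv2.imread("pics/side0.png")
def m(name,x0,y0,x1,y1):
    T=o[y0:y1,x0:x1];S=a[y0-10:y1+10,x0-10:x1+10];R=cv2.matchTemplate(S,T,cv2.TM_CCOEFF_NORMED);_,v,_,l=cv2.minMaxLoc(R);print(name,l[0]-10,l[1]-10,round(v,3))
m("hinge post",173,218,186,250);m("base left",170,245,190,266);m("base right",205,240,220,266)
m("crank",190,246,206,266);m("lever",185,216,212,228);m("wheel right",200,226,213,240);m("drum",188,230,204,248)
m("narrow",233,250,282,292);m("notebook",160,176,205,214);m("bottle",143,262,163,294)
s=ctrl.get_state();print(s["time_s"],s["wrist_force"],s["opening"],s["tcp_pos"],s["joint_pos"])
```

```text
hinge post 0 0 0.968
base left 0 0 0.999
base right 0 0 0.966
crank 1 0 0.733
lever 1 2 0.752
wheel right 1 1 0.803
drum 0 0 0.98
narrow 0 0 0.926
notebook 0 0 0.999
bottle 0 0 0.997
4.3 [-0.02356338 -0.67995175  0.03329422] 0.0035880127389966913 [0.6254399  0.13640726 0.08327079] [ 0.52099738  0.34040026 -0.12148303  0.12290245 -0.93852042  0.95076007]
```

{"name": "move_arm", "arguments": {"plan": [{"dx":0,"dy":0,"dz":0,"wx":0,"wy":0,"wz":0,"grip":-1},{"dx":0,"dy":0,"dz":0,"wx":0,"wy":0,"wz":0,"grip":-1},{"dx":0,"dy":0,"dz":0,"wx":0,"wy":0,"wz":0,"grip":-1},{"dx":0,"dy":0,"dz":0,"wx":0,"wy":0,"wz":0,"grip":-1},{"dx":0,"dy":0,"dz":0,"wx":0,"wy":0,"wz":0,"grip":-1},{"dx":0,"dy":0,"dz":0,"wx":0,"wy":0,"wz":0,"grip":-1}]}}

```text
time_s: 5.05
tcp_pos: [0.6254, 0.1364, 0.0833]
orientation: [-0.002, 0.995, -0.017, 0.1]
wrist_force: [0.7, -1.3, 1.0]
opening: 0.998
gripper_force: 0.0
```

Run:
```python
from h import *
import cv2
a=ctrl.grab_frame("side");s=ctrl.get_state();print(s["opening"],s["tcp_pos"],s["wrist_force"])
cv2.imwrite("pics/open.png",a)
print("hover tcp",proj("side",[.6115,.1357,.1845]))
for y in(.08,.095,.18,.195): print(y,proj("side",[.6254,y,.0963]))
c=a[190:245,190:250];c=cv2.resize(c,None,fx=10,fy=10,interpolation=cv2.INTER_CUBIC)
cv2.imwrite("pics/openc.png",cv2.convertScaleAbs(c,alpha=2.2,beta=10))
```

```text
0.9973702088830367 [0.62542088 0.13639164 0.0832761 ] [0.10955337 0.40976337 0.28908156]
hover tcp [216.71846916 205.41250668]
0.08 [216.0029301  214.73951899]
0.095 [215.45661343 217.80740479]
0.18 [212.17571952 236.23153224]
0.195 [211.56180731 239.67900635]
```

View pics/openc.png

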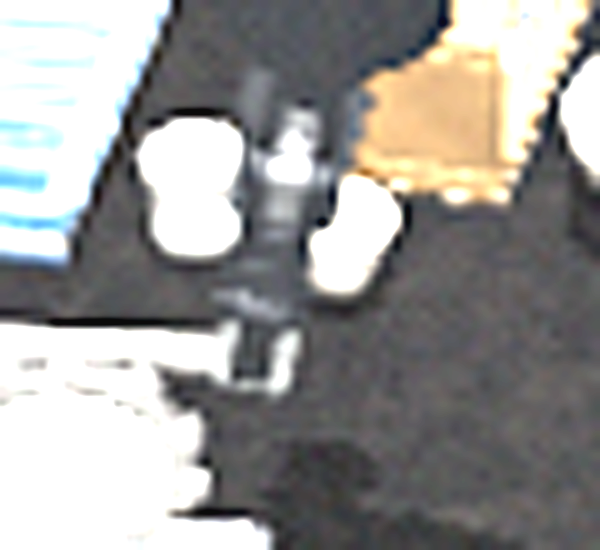

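The near finger's metal U ends at crop (265,385), about row 229 in the side image. That's higher than I predicted for the fingertip (about 236). I'll check against the first picture and the top view.

Run:
```python
from h import *
import cv2
o=cv2.cvtColor(cv2.imread("pics/side0.png"),6)
t=np.array([.1278,.5344,.1905]);yv=np.array([-.2327,-.9725,0])
for sg in(-1,1):
  for d in (.0425,.057):
    for z in(0,.013,.03): print(sg*d,z,proj("side",t+sg*d*yv+[0,0,z]).round(1))
for r in range(296,340,2): print(r," ".join("%3d"%x for x in o[r,406:446:2]))
b=cv2.cvtColor(ctrl.grab_frame("top"),6)
print("top open");
for r in range(154,178): print(r," ".join("%3d"%x for x in b[r,204:236]))
for y in (.0935,.079): print(proj("top",[.6254,y,.0963]),proj("top",[.62,y,.121]))
```

```text
-0.0425 0 [409.1 340.7]
-0.0425 0.013 [410.5 337.3]
-0.0425 0.03 [412.3 332.8]
-0.057 0 [409.1 346.5]
-0.057 0.013 [410.5 343.2]
-0.057 0.03 [412.4 338.7]
0.0425 0 [409.2 309.2]
0.0425 0.013 [410.5 305.8]
0.0425 0.03 [412.2 301.3]
0.057 0 [409.2 304.2]
0.057 0.013 [410.5 300.8]
0.057 0.03 [412.2 296.3]
296  30  30  32  28  30  53  54  27  36  41 101  99  71  44  61  47  37  42  44  45
298  27  33  31  31  28  59  55  29  34  40  94  95  83  45  55  48  43  39  41  42
300  29  24  30  25  31  62  43  28  30  44  92  95  80  59  44  44  48  45  46  38
302  28  29  29  29  33  63  35  26  54  41  61  82  83  58  40  38  43  45  46  42
304  26  24  28  26  36  59  54  50  74  95 212 231 148  64  55  35  39  39  41  43
306  33  29  30  30  30  62  59  35  47  58 119 164 177  83 106  32  38  42  42  43
308  30  29  30  32  27  50  59  30  42  43  83  84  84  51  66  38  40  40  42  38
310  27  27  27  35  31  45  51  36  41  58  84  84  42  40  34  40  38  40  38  36
312  26  31  29  32  27  52  34  43  41  50  67  78  43  45  27  30  45  39  45  43
314  24  28  28  27  25  57  30  42  43 
[... 3640 characters left out ...]
  53  48  49  39  48  51  50  52  51  50  53  45  53  49  52
174  62  58  52  45  51  48  51  45  50  48  49  47  47  46  44  49  51  46  44  42  47  48  50  50  50  52  49  50  47  51  50  48
175  60  52  48  48  47  49  47  48  50  46  44  51  47  43  45  47  45  47  42  47  42  48  50  50  48  48  48  50  53  52  51  48
176  55  50  49  52  46  51  48  48  48  48  48  44  48  46  48  45  46  47  46  43  47  45  52  54  47  49  51  46  49  47  54  50
177  52  50  48  50  53  48  50  48  45  47  40  47  49  47  49  48  42  45  45  42  44  48  52  49  47  54  47  52  48  46  50  49
[215.68192441 166.20049954] [214.99340235 165.93466405]
[219.93032964 166.17371015] [219.31431022 165.90744131]
```

The finger's y position matches, but the real fingertips sit about 30 mm further back along the tool than the TCP reading. They closed just above the barrel. I'll advance 30 mm along the tool axis and close again.

{"name": "move_arm", "arguments": {"plan": [{"dx":0.0,"dy":0.001,"dz":0,"wx":0,"wy":0,"wz":0,"grip":-0.4},{"dx":0.001,"dy":0.001,"dz":-0.005,"wx":0,"wy":0,"wz":0,"grip":-0.4},{"dx":0.002,"dy":0.001,"dz":-0.01,"wx":0,"wy":0,"wz":0,"grip":-0.4},{"dx":0.004,"dy":0.001,"dz":-0.02,"wx":0,"wy":0,"wz":0,"grip":-0.4},{"dx":0.006,"dy":0.001,"dz":-0.029,"wx":0,"wy":0,"wz":0,"grip":-0.4},{"dx":0.006,"dy":0.001,"dz":-0.029,"wx":0,"wy":0,"wz":0,"grip":-0.4},{"dx":0.006,"dy":0.001,"dz":-0.029,"wx":0,"wy":0,"wz":0,"grip":-0.4}]}}

```text
time_s: 6.02
tcp_pos: [0.6316, 0.1374, 0.0544]
orientation: [-0.002, 0.995, -0.017, 0.1]
wrist_force: [-0.1, -0.8, 0.9]
opening: 0.701
gripper_force: 0.0
```

{"name": "move_arm", "arguments": {"plan": [{"dx":0,"dy":0,"dz":0,"wx":0,"wy":0,"wz":0,"grip":1},{"dx":0,"dy":0,"dz":0,"wx":0,"wy":0,"wz":0,"grip":1},{"dx":0,"dy":0,"dz":0,"wx":0,"wy":0,"wz":0,"grip":1},{"dx":0,"dy":0,"dz":0,"wx":0,"wy":0,"wz":0,"grip":1},{"dx":0,"dy":0,"dz":0,"wx":0,"wy":0,"wz":0,"grip":1}]}}

```text
time_s: 6.65
tcp_pos: [0.6316, 0.1389, 0.055]
orientation: [-0.003, 0.995, -0.017, 0.1]
wrist_force: [-2.8, 4.5, 3.4]
opening: 0.288
gripper_force: 58.8
```

Gripped: opening 0.288, 59 N. I'll lift along the hinge arc to about 0.4 rad and hold.

{"name": "move_arm", "arguments": {"plan": [{"dx":-0.0015,"dy":0,"dz":0.0055,"wx":0,"wy":0.037,"wz":0,"grip":1},{"dx":-0.0027,"dy":0,"dz":0.011,"wx":0,"wy":0.075,"wz":0,"grip":1},{"dx":-0.0035,"dy":0,"dz":0.0165,"wx":0,"wy":0.112,"wz":0,"grip":1},{"dx":-0.0042,"dy":0,"dz":0.0222,"wx":0,"wy":0.15,"wz":0,"grip":1},{"dx":-0.0044,"dy":0,"dz":0.0275,"wx":0,"wy":0.187,"wz":0,"grip":1},{"dx":-0.0046,"dy":0,"dz":0.033,"wx":0,"wy":0.225,"wz":0,"grip":1},{"dx":-0.0043,"dy":0,"dz":0.0387,"wx":0,"wy":0.262,"wz":0,"grip":1},{"dx":-0.004,"dy":0,"dz":0.0443,"wx":0,"wy":0.3,"wz":0,"grip":1},{"dx":-0.004,"dy":0,"dz":0.0443,"wx":0,"wy":0.3,"wz":0,"grip":1},{"dx":-0.004,"dy":0,"dz":0.0443,"wx":0,"wy":0.3,"wz":0,"grip":1}]}}

```text
time_s: 7.9
tcp_pos: [0.6274, 0.1385, 0.0975]
orientation: [0.0, 0.999, -0.017, -0.05]
wrist_force: [1.4, 5.7, -6.5]
opening: 0.288
gripper_force: 59.4
```

Run:
```python
from h import *
import cv2
cv2.imwrite("pics/l0.png",ctrl.grab_frame("side"))
```

{"name": "move_arm", "arguments": {"plan": [{"dx":0,"dy":0,"dz":0,"wx":0,"wy":0,"wz":0,"grip":1},{"dx":0,"dy":0,"dz":0,"wx":0,"wy":0,"wz":0,"grip":1},{"dx":0,"dy":0,"dz":0,"wx":0,"wy":0,"wz":0,"grip":1},{"dx":0,"dy":0,"dz":0,"wx":0,"wy":0,"wz":0,"grip":1},{"dx":0,"dy":0,"dz":0,"wx":0,"wy":0,"wz":0,"grip":1},{"dx":0,"dy":0,"dz":0,"wx":0,"wy":0,"wz":0,"grip":1},{"dx":0,"dy":0,"dz":0,"wx":0,"wy":0,"wz":0,"grip":1},{"dx":0,"dy":0,"dz":0,"wx":0,"wy":0,"wz":0,"grip":1},{"dx":0,"dy":0,"dz":0,"wx":0,"wy":0,"wz":0,"grip":1},{"dx":0,"dy":0,"dz":0,"wx":0,"wy":0,"wz":0,"grip":1},{"dx":0,"dy":0,"dz":0,"wx":0,"wy":0,"wz":0,"grip":1},{"dx":0,"dy":0,"dz":0,"wx":0,"wy":0,"wz":0,"grip":1},{"dx":0,"dy":0,"dz":0,"wx":0,"wy":0,"wz":0,"grip":1},{"dx":0,"dy":0,"dz":0,"wx":0,"wy":0,"wz":0,"grip":1},{"dx":0,"dy":0,"dz":0,"wx":0,"wy":0,"wz":0,"grip":1},{"dx":0,"dy":0,"dz":0,"wx":0,"wy":0,"wz":0,"grip":1},{"dx":0,"dy":0,"dz":0,"wx":0,"wy":0,"wz":0,"grip":1},{"dx":0,"dy":0,"dz":0,"wx":0,"wy":0,"wz":0,"grip":1},{"dx":0,"dy":0,"dz":0,"wx":0,"wy":0,"wz":0,"grip":1},{"dx":0,"dy":0,"dz":0,"wx":0,"wy":0,"wz":0,"grip":1}]}}

```text
time_s: 10.45
tcp_pos: [0.6276, 0.1385, 0.0979]
orientation: [0.0, 0.999, -0.017, -0.049]
wrist_force: [4.3, 5.0, -7.7]
opening: 0.287
gripper_force: 59.3
```

Run:
```python
from h import *
import cv2
cv2.imwrite("pics/l1.png",ctrl.grab_frame("side"))
```

{"name": "move_arm", "arguments": {"plan": [{"dx":0,"dy":0,"dz":0,"wx":0,"wy":0,"wz":0,"grip":1},{"dx":0,"dy":0,"dz":0,"wx":0,"wy":0,"wz":0,"grip":1},{"dx":0,"dy":0,"dz":0,"wx":0,"wy":0,"wz":0,"grip":1},{"dx":0,"dy":0,"dz":0,"wx":0,"wy":0,"wz":0,"grip":1},{"dx":0,"dy":0,"dz":0,"wx":0,"wy":0,"wz":0,"grip":1},{"dx":0,"dy":0,"dz":0,"wx":0,"wy":0,"wz":0,"grip":1},{"dx":0,"dy":0,"dz":0,"wx":0,"wy":0,"wz":0,"grip":1},{"dx":0,"dy":0,"dz":0,"wx":0,"wy":0,"wz":0,"grip":1}]}}

```text
time_s: 11.5
tcp_pos: [0.6276, 0.1385, 0.0979]
orientation: [0.0, 0.999, -0.017, -0.049]
wrist_force: [4.2, 4.6, -7.9]
opening: 0.286
gripper_force: 59.3
```

Run:
```python
from h import *
import cv2
f=ctrl.grab_frame("side");cv2.imwrite("pics/l2.png",f)
n=["open","l0","l1","l2"];I=[cv2.imread(f"pics/{k}.png") for k in n]
for a,b in((0,1),(1,2),(2,3)): 
    d=np.abs(I[a].astype(int)-I[b]).max(2)[228:268,172:222];print(n[a],n[b],(d>25).sum())
c=[cv2.resize(i[190:270,165:250],(395,290),interpolation=cv2.INTER_CUBIC) for i in I]
cv2.imwrite("pics/lift.png",np.vstack([np.hstack(c[:2]),np.hstack(c[2:])]))
s=ctrl.get_state();print(s["time_s"],s["wrist_force"],s["opening"])
```

```text
open l0 637
l0 l1 183
l1 l2 0
11.55 [ 3.65151195  5.01976209 -7.38010327] 0.2847648203402733
```

View pics/lift.png

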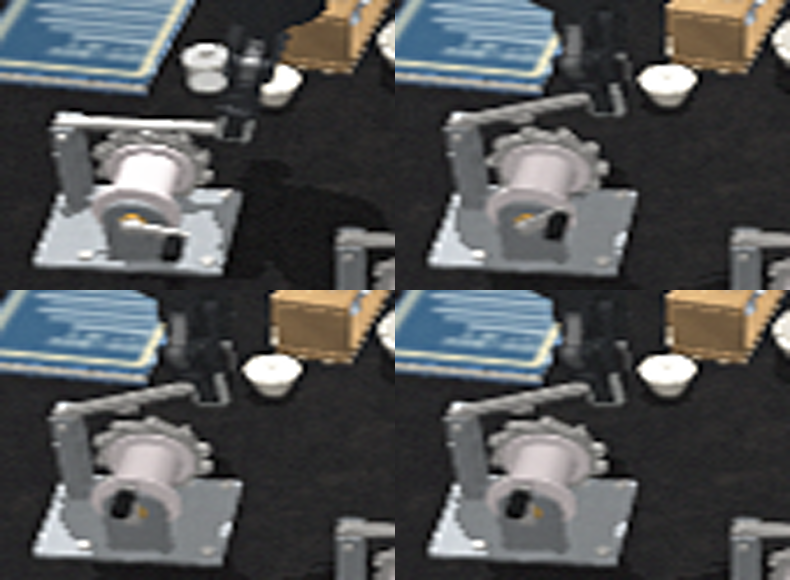

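The pawl is clearly raised. The crank swung from lower right to upper left, and the last two frames are identical, so the drum has reached its stop. I'll lower the pawl along the same arc and release.

{"name": "move_arm", "arguments": {"plan": [{"dx":-0.0003,"dy":0,"dz":-0.0056,"wx":0,"wy":-0.038,"wz":0,"grip":1},{"dx":-0.0006,"dy":0,"dz":-0.0113,"wx":0,"wy":-0.075,"wz":0,"grip":1},{"dx":-0.0004,"dy":0,"dz":-0.0168,"wx":0,"wy":-0.113,"wz":0,"grip":1},{"dx":-0.0002,"dy":0,"dz":-0.0221,"wx":0,"wy":-0.15,"wz":0,"grip":1},{"dx":0.0005,"dy":0,"dz":-0.0278,"wx":0,"wy":-0.188,"wz":0,"grip":1},{"dx":0.0013,"dy":0,"dz":-0.0333,"wx":0,"wy":-0.225,"wz":0,"grip":1},{"dx":0.0025,"dy":0,"dz":-0.0388,"wx":0,"wy":-0.263,"wz":0,"grip":1},{"dx":0.0035,"dy":0,"dz":-0.042,"wx":0,"wy":-0.285,"wz":0,"grip":1},{"dx":0.0035,"dy":0,"dz":-0.042,"wx":0,"wy":-0.285,"wz":0,"grip":1}]}}

```text
time_s: 12.68
tcp_pos: [0.6318, 0.1387, 0.0592]
orientation: [-0.002, 0.995, -0.016, 0.095]
wrist_force: [-3.0, 5.7, 3.8]
opening: 0.289
gripper_force: 60.6
```

{"name": "move_arm", "arguments": {"plan": [{"dx":0,"dy":0,"dz":0,"wx":0,"wy":0,"wz":0,"grip":-0.4},{"dx":0,"dy":0,"dz":0,"wx":0,"wy":0,"wz":0,"grip":-0.4},{"dx":0,"dy":0,"dz":0,"wx":0,"wy":0,"wz":0,"grip":-0.4},{"dx":0,"dy":0,"dz":0,"wx":0,"wy":0,"wz":0,"grip":-0.4},{"dx":-0.004,"dy":0,"dz":0.02,"wx":0,"wy":0,"wz":0,"grip":-0.4},{"dx":-0.01,"dy":0,"dz":0.05,"wx":0,"wy":0,"wz":0,"grip":-0.4},{"dx":-0.018,"dy":0,"dz":0.09,"wx":0,"wy":0,"wz":0,"grip":-0.4},{"dx":-0.026,"dy":0,"dz":0.13,"wx":0,"wy":0,"wz":0,"grip":-0.4},{"dx":-0.034,"dy":0,"dz":0.17,"wx":0,"wy":0,"wz":0,"grip":-0.4},{"dx":-0.034,"dy":0,"dz":0.17,"wx":0,"wy":0,"wz":0,"grip":-0.4},{"dx":-0.034,"dy":0,"dz":0.17,"wx":0,"wy":0,"wz":0,"grip":-0.4}]}}

```text
time_s: 14.05
tcp_pos: [0.5966, 0.1374, 0.226]
orientation: [-0.002, 0.996, -0.017, 0.092]
wrist_force: [0.3, 0.0, 0.2]
opening: 0.705
gripper_force: 0.0
```

Run:
```python
from h import *
import cv2
f=ctrl.grab_frame("side");cv2.imwrite("pics/end.png",f)
I={k:cv2.imread(f"pics/{k}.png") for k in("open","l2","side0")}
def m(name,src,x0,y0,x1,y1):
    T=cv2.cvtColor(I[src],6)[y0:y1,x0:x1];S=cv2.cvtColor(f,6)[y0-8:y1+8,x0-8:x1+8];R=cv2.matchTemplate(S,T,cv2.TM_CCOEFF_NORMED);_,v,_,l=cv2.minMaxLoc(R);print(name,src,l[0]-8,l[1]-8,round(v,3))
m("lever","open",176,220,210,230);m("lever","l2",176,214,210,230);m("crank","l2",188,240,206,262);m("crank","open",188,240,206,262);m("narrow","open",233,250,282,292)
g=cv2.cvtColor(f,6)
for c in(185,195,203,210): print(c,g[212:234,c])
s=ctrl.get_state();print(s["time_s"],s["tcp_pos"],s["wrist_force"],s["opening"])
```

```text
lever open 0 0 0.987
lever l2 0 1 0.278
crank l2 0 0 0.897
crank open 0 0 0.596
narrow open 0 0 0.985
185 [144 171 106  44  34  37  37  34  29   7 205 255 160  97  47  30  28  56
 100 121 140  60]
195 [ 90 152 178 118  51  33  36  36  38  39  14 255 248 140 109 116 152 167
 209 154 232 255]
203 [ 38  39  43  47  41  39  35  40  37  31  15 197 255 159  90  48 158 146
 114 114 225 179]
210 [206 210 228 100  30  34  34  35  40  37  23  95 255 217 148  60  31  41
  38  30  40  76]
14.1 [0.59643323 0.13718714 0.22527146] [ 0.72694599 -0.44593299 -0.27800683] 0.7038336577874812
```

The lever is back where it started, the crank is at the unwound position, the narrow reel hasn't changed and the gripper is clear. I'll hand in.

```bash
python3 -c "
from cell import ctrl
print(ctrl.sign_off())"
```

```text
the job is handed in; nothing more can be done
None
```

The job is handed in at about 14 s of the 38 s: by the camera images, the wide reel is unwound with its pawl back in the teeth, the narrow reel looks unmoved, and the gripper is clear of everything (sign-off returned no verdict).

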